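# Index and tighten the welding clamp

## Task

Clamp down the piece of closed rectangular tube that lies on the clamp fixture: pull up the clamp's spring plunger, slide the carriage along the rail until the clamp foot stands over that piece, and let the plunger drop fully into the pocket there. Then screw the round hand knob clockwise (seen from above), regripping as often as needed, until the foot presses firmly on the piece, and let go. Leave all the other pieces where they stand.

Things in the scene. Friction and masses are not known exactly. Their poses are not given: they have to be found in the camera images.
- bed: fixed clamp fixture: steel bed plate 250 x 370 mm, 12 mm thick, with an upright rail 36 mm wide along y (+-175 mm), its top 108 mm above the table. Origin on the table below the rail's middle; z up, y along the rail; a work piece lies on the bed beside each of the four pockets, centred near x = -115 mm. Place and yaw vary
- carriage (a joint): position of the grey clamp carriage along the rail (m) = y of plunger and spindle in the frame of bed; range -0.13 to 0.13, rubs with about 2 N. Starts near 0, its plunger down in the long slot. Its arm reaches 155 mm from the rail's middle to -x, 42 mm wide, top 140 mm (boss at the spindle 143, plunger collar 148) above the table
- plunger (a joint): height of the spring plunger above its lowest place (m), 0 to 0.017. 0: its 12 mm pin is fully down, carriage locked (3 mm play each way in a pocket); about 0.010: pin rests on the rail's top. Pulled up by its T-handle against a spring (6 N when down, 10 N at the top); springs back when let go. Hold it 0.012 to 0.016 up while sliding the carriage
- plunger_grip (a point): point to grasp in the plunger's black T-handle: a bar 60 mm long along the x of bed, 16 mm thick along its y, 26 mm high (from 15 mm below to 11 mm above this point); it does not turn. Over the rail's middle line, 180 mm above the table when down; pinch it across its 16 mm
- knob (a joint): angle of the clamp's hand knob (rad), growing clockwise seen from above; 0 to 12.0 (hard stop), starts between 0.3 and 2.3. Knob, spindle and foot go down 10 mm per turn (1.592 mm per rad). On the closed tube the foot touches at about 9.4 rad and presses firmly from about 10.2 rad on. Turning takes about 0.1 N m; it stays where it is left
- knob_grip (a point): point on the axis of the round knurled steel hand knob, 54 mm in diameter, 40 mm high (from 22 mm below to 18 mm above this point); 115 mm from the plunger to -x of bed, above the clamp arm. 197 mm above the table at knob angle 0, sinks as the knob is turned; nothing but the knob within 80 mm of the axis at this height
- foot: the clamp's sprung pressure foot, a steel disc of 32 mm diameter under the spindle, which does not turn with it; origin at the middle of its underside, z up, 87 mm above the table at knob angle 0. Its spring gives 6 N when it touches and 3 N more per mm that the spindle goes on
- work: the piece to be clamped: closed rectangular steel tube 110 mm long (its x, across the rail), 40 mm wide, 60 mm high, lying loose on the bed, top 72 mm above the table; origin at the middle of its underside. It lies beside one of the four pockets, a different one each time
- channel: bystander: open U channel of the same length and width, 35 mm high, on the bed; origin at the middle of its underside
- angle: bystander: L-section angle iron of the same length and width, 40 mm high, on the bed; origin at the middle of its underside
- pipe: bystander: round pipe stub standing on the bed, 42 mm in diameter, 60 mm high; origin at the middle of its underside
- spool: bystander: tall pipe of 48 mm diameter standing loose on a 100 mm round flange, 220 mm high in all, on the table beside the fixture; origin at the middle of its underside
- rail_mid (a point): middle of the rail's top, 108 mm above the origin of bed. The rail's top has a slot 46 mm long in its middle (y = -23 to 23 mm of bed) and four pockets 18 mm long, centred at y = -120, -60, 60 and 120 mm
Things that resemble listed ones, but are neither listed nor needed, are in the scene too. Leave any blue or orange look-alike of the work alone.

How it is judged:
By the outcome, as a careful person would: the job done as asked, in the order asked, and still so for the second after the job is handed in, with the robot touching nothing.
It also fails if it takes over 72 s, if anything falls off the work surface, if the arm or the gripper's body presses on something with over 40 N, if the wrist force passes 120 N, or if a joint passes its speed limit or range.

## Robot

A 6-joint arm with a two-finger parallel gripper is mounted at the origin on the work surface. World frame = base frame: x ahead of the robot, y to its left, z up, the work surface at z = 0. Lengths are in mm, angles in rad, forces in N, time in s.
With the tool pointing down it reaches from about 300 to 775 mm from the base axis. Payload 14.6 kg.
Tool frame: the origin (TCP) lies between the finger pads; the fingertips stand 19 mm ahead of it and the grasp point (between the pads) is the TCP; z points along the fingers, y is the line along which they close (so a half turn about z gives the same grasp; the last joint's range is limited). The gripper opens to 94 mm and grips with 3 to 60 N. Pads are 16 mm wide; open, the fingers measure 119 mm over their backs; the gripper's body (75 mm by 177 mm) begins 78 mm behind the grasp point.
Start: joints at [1.166, 0.3, 1.521, -0, 1.321, -0.067], TCP at [182.274, 518.908, 224.446] pointing down, gripper open.
Joint ranges: [-3.03, 3.03], [-0.79, 2.21], [0.23, 2.52], [-1.04, 4.18], [0, 3.07], [-2.55, 2.55]. Speed limits (rad/s): [2.22, 2.22, 2.57, 3.14, 3.14, 3.14].

## Interface

Orientations are given as [roll, pitch, yaw] about the fixed x, y, z axes, in that order (R = Rz(yaw) Ry(pitch) Rx(roll)).
In Python, from cell import monitor, imaging, job, find_in, trace gives the robot as it stands. The module is installed in compiled form; this text tells all that it offers.
- The arm moves only by the tool arm_command, never from a script. Its argument "steps" is a list of rows, each a list of 5 numbers: the opening, from 0 (shut) to 1 (fully open), then the shift along the tool's x, y, z in mm, then the turn about the tool's z in degrees. In form: [[gripper, dx, dy, dz, turn], ...]. A call has 1 to 20 rows; each row is the pose to reach, as a shift and turn from the pose commanded when the call began, along the tool's axes at that moment; what a row does not reach only later rows make up. A row lasts 1/8 s, in which the tool goes at most 62.5 mm and 10.7 degrees, less where a joint would pass 70% of its speed; a pose out of reach is approached as far as the arm can. A call with a gripper value outside its range is refused whole. The fingers move at their own pace and stop on an object; "force" is the grip in N (left out, the last holds). Time passes only in rows, so rows that repeat a pose let the fingers close. It gives the time, the measured TCP pose, the force, the opening and the grip force at its end, in the units of the state.
- monitor.read_state(): the state, without advancing time (a new reading comes with each control period).
- imaging.camera(name): name is "scene" or "top"; returns a dict with "img" (384x512x3 uint8, red, green, blue), "mtx" (3x3 intrinsics, pixels), "view" (4x4, takes a point from world to camera coordinates). Camera axes: x right, y down, z forward; pixel columns grow to the right and rows downward; lengths in mm; the calibration is good to about 2 mm. A picture is of the moment at which its call begins. There is no depth.
- job.sign_off(): hands the job in; it is judged then, once.
Trained networks look in a picture, given as the dict that the camera call returned (one of the last four; its "shot" number tells which), for a name from the list of things; names that differ only in an ending like _2 or _b are one class to them, and where a whole thing is asked for, a point or a joint stands for the part that bears it (a point fixed in the world has none). Each returns a list of dicts, best first, with "p" (0 to 1); they miss things now and then, are a little off and sometimes report something else, mostly with a low value. They report only what shows in the picture. A call takes as long as a camera call. They do not tell look-alikes from the thing itself.
- find_in(picture, target): "rect" ([centre column, centre row, width, height] in pixels, round what is visible of it).
- trace(picture, target): "region" (384x512 bool, what is visible of it) and "rect" ([centre column, centre row, width, height] in pixels, round what is visible of it).
The state is a dict: "clock": time; "joints": joint angles; "qd": joint speeds; "effort": joint torques, N m; "eef_pos": TCP position; "eef_rot": TCP orientation; "wrist_force": force on the tool from outside, world axes, zero at the start; "moment": the same for the moment, N m; "finger_gap": finger opening in mm; "finger_force": force on a finger pad.
Only numpy, scipy, OpenCV 4.12 (cv2) and the standard library are available. Lean on these libraries where they do the work, as an engineer would, in place of code of your own. Each camera call takes 0.05 s, during which the arm holds its last target. There are 200 camera calls.

## Working session

There is one attempt and no reset: what is moved stays moved. The work goes in short steps, Python scripts to look and compute and a tool call to move; the robot and the scene stay as the last step left them, time stands still between calls to the robot, and variables do not carry over. Pictures are saved under pics/ and viewed, at most 10 in all, crops included, and the job is handed in when it is done.

Besides the shell and the picture viewer there is one more tool, called as name(argument=value, ...) on one line, values as JSON. arm_command: Moves the arm, as the interface text tells. Its arguments: {"type":"object","properties":{"steps":{"type":"array","items":{"type":"array","items":{"type":"number"}}},"force":{"type":"number"}},"required":["steps"]}

```bash
mkdir -p pics
cat > h.py <<'E'
import numpy as np,cv2
from cell import monitor,imaging,job,find_in,trace
def ray(p,u,v):
    V=p["view"];R=V[:3,:3];o=-R.T@V[:3,3];d=R.T@np.linalg.inv(p["mtx"])@[u,v,1];return o,d
def atz(p,u,v,z):
    o,d=ray(p,u,v);return o+d*(z-o[2])/d[2]
def proj(p,X):
    c=p["view"][:3,:3]@np.asarray(X,float)+p["view"][:3,3];q=p["mtx"]@c;return q[:2]/q[2]
def save(p,n): cv2.imwrite("pics/"+n,cv2.cvtColor(p["img"],cv2.COLOR_RGB2BGR))
E
python3 - <<'E'
from h import *
for n in("top","scene"):
    p=imaging.camera(n);save(p,n+"0.png")
    o,_=ray(p,0,0);print(n,o.round())
    for t in["bed","carriage","plunger_grip","knob_grip","foot","work","channel","angle","pipe","spool"]:
        print(t,[(np.round(d["rect"]).astype(int).tolist(),round(d["p"],2)) for d in find_in(p,t)[:3]])
print(monitor.read_state())
E
```

```text
top [ 461.  126. 1019.]
bed [([307, 193, 166, 118], 0.7)]
carriage []
plunger_grip [([312, 148, 17, 32], 0.53)]
knob_grip [([323, 205, 31, 29], 0.56), ([311, 147, 13, 29], 0.32)]
foot []
work [([257, 212, 24, 47], 0.87), ([185, 285, 49, 20], 0.73), ([131, 243, 50, 43], 0.7)]
channel [([356, 199, 25, 47], 0.65)]
angle [([332, 206, 22, 44], 0.58)]
pipe []
spool [([186, 188, 46, 39], 0.95), ([306, 192, 164, 122], 0.68)]
scene [872. 629. 674.]
bed [([215, 153, 28, 22], 0.68), ([235, 194, 148, 160], 0.59)]
carriage [([236, 156, 80, 86], 0.77), ([214, 156, 27, 23], 0.67)]
plunger_grip [([213, 154, 25, 25], 0.93)]
knob_grip [([259, 131, 26, 30], 0.86)]
foot [([258, 130, 25, 32], 0.15)]
work [([415, 300, 70, 51], 0.95), ([403, 233, 54, 60], 0.79), ([173, 268, 64, 46], 0.66)]
channel []
angle [([252, 175, 33, 25], 0.66)]
pipe [([274, 193, 21, 24], 0.84)]
spool [([312, 253, 50, 117], 0.84)]
{'clock': 1.1, 'joints': array([ 1.16638168e+00,  2.99881209e-01,  1.52098167e+00, -4.83278692e-05,
        1.32066664e+00, -6.65668226e-02]), 'qd': array([-0.0006491 , -0.00038694, -0.00026038,  0.00034271,  0.0003094 ,
       -0.00118356]), 'effort': array([-6.28803336e-04, -5.31665683e+01, -3.52925885e+01,  7.08608399e-02,
        2.12132523e-02, -4.48582261e-05]), 'eef_pos': array([182.30029914, 518.91459437, 224.46365411]), 'eef_rot': array([3.14153278e+00, 5.09203435e-05, 2.80375679e+00]), 'wrist_force': array([ 0.15370204, -0.07614061, -0.22885453]), 'moment': array([-0.05452596, -0.0580522 , -0.01393285]), 'finger_force': 0.0, 'finger_gap': 93.97641237048181}
```

View pics/top0.png

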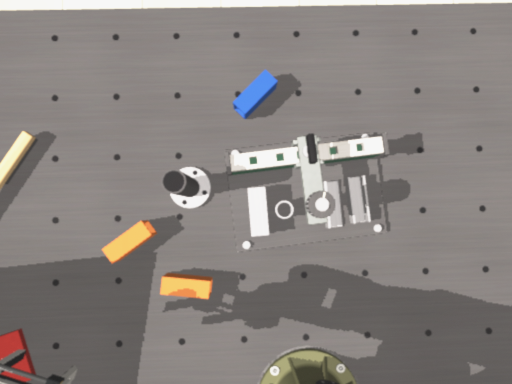

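View pics/scene0.png

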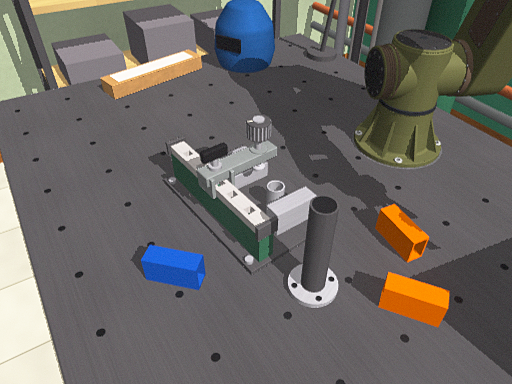

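The top picture shows the bed at about (307,193). The rail's pockets are at (253,160), (280,157), (334,151) and (360,147), and the T-handle is at (312,148). The knob is at (322,205) and the spool at (188,187).

Candidates for the work:
- Light piece on the bed at (258,212): closed top, on the bed, so it fits the description.
- Blue (255,94) and orange (129,242), (186,287): look-alikes lying off the fixture.
- (333,205) and (358,199): open sections, the angle and the channel.

I'll confirm this in an enlarged crop and fit the bed pose.

Run:
```python
from h import *
from scipy.optimize import least_squares
p=imaging.camera("top");im=p["img"]
s=imaging.camera("scene")
a=cv2.resize(im[125:255,165:395],None,fx=3.4,fy=3.4,interpolation=cv2.INTER_CUBIC)
b=cv2.resize(s["img"][110:270,150:340],None,fx=0.98*1.0,fy=0.98)
cv2.imwrite("pics/crop1.png",cv2.cvtColor(a,cv2.COLOR_RGB2BGR))
b=cv2.resize(s["img"][105:275,150:350],None,fx=3.4,fy=3.4,interpolation=cv2.INTER_CUBIC)
cv2.imwrite("pics/crop2.png",cv2.cvtColor(b,cv2.COLOR_RGB2BGR))
g=im.astype(float).sum(2)
P=[]
for c,r in[(253,160),(280,157),(334,151),(360,147)]:
    w=g[r-5:r+6,c-6:c+7];th=(w.max()+w.min())/2
    m=np.clip(th-w,0,None); l=cv2.connectedComponents((w<th).astype(np.uint8))[1]
    k=l[5,6] or l[4:7,5:8].max(); m=m*(l==k); yy,xx=np.mgrid[r-5:r+6,c-6:c+7]
    uv=(m*xx).sum()/m.sum(),(m*yy).sum()/m.sum(); P.append(uv); print(np.round(uv,1),(l==k).sum(),atz(p,*uv,106).round(1))
W=np.array([atz(p,*uv,106)[:2] for uv in P]);Y=np.array([120,60,-60,-120])
f=lambda q:(np.c_[q[0]-np.sin(q[2])*Y,q[1]+np.cos(q[2])*Y]-W).ravel()
q=least_squares(f,[500,80,0]).x;print("bed",q,f(q).round(1))
R=lambda x,y:(q[0]+np.cos(q[2])*x-np.sin(q[2])*y,q[1]+np.sin(q[2])*x+np.cos(q[2])*y)
for n,(x,y,z) in dict(work=(-115,120,72),pl=(0,0,191),kn=(-115,0,213),pl120=(0,120,191),kn120=(-115,120,200)).items():
    X=(*R(x,y),z);print(n,np.round(X),proj(p,X).round(),proj(s,X).round())
for t in("plunger_grip","knob_grip","spool","work"):
    for pp,n in((p,"top"),(s,"scene")):
        print(t,n,[(np.round(d["rect"],1).tolist(),round(d["p"],2)) for d in find_in(pp,t)[:1]])
print("spool flange",atz(p,190,187,10))
```

```text
[252.8 160.1] 47 [571.5 119.5 106. ]
[279.5 156.7] 42 [577.6  60.2 106. ]
[333.2 150.1] 56 [589.5 -60.  106. ]
[359.  146.9] 33 [ 595.3 -117.9  106. ]
bed [5.83484483e+02 4.57811621e-01 9.99429584e-02] [ 0.   0.4 -0.1 -0.  -0.1  0.7  0.1 -1.1]
work [457. 108.  72.] [259. 212.] [292. 199.]
pl [583.   0. 191.] [312. 148.] [214. 147.]
kn [469. -11. 213.] [321. 204.] [259. 120.]
pl120 [572. 120. 191.] [253. 155.] [249. 177.]
kn120 [457. 108. 200.] [260. 212.] [296. 151.]
plunger_grip top [([257.7, 209.7, 22.8, 49.4], 0.69)]
plunger_grip scene [([214.4, 156.2, 30.9, 25.4], 0.67)]
knob_grip top [([323.9, 204.7, 30.3, 28.5], 0.66)]
knob_grip scene [([257.4, 130.6, 25.9, 26.9], 0.92)]
spool top [([186.6, 185.4, 47.9, 40.7], 0.67)]
spool scene [([314.2, 250.2, 50.8, 110.5], 0.88)]
work top [([131.7, 239.4, 53.3, 43.9], 0.91)]
work scene [([402.0, 232.3, 57.8, 61.3], 0.95)]
spool flange [521.02842901 273.16109654  10.        ]
```

View pics/crop1.png

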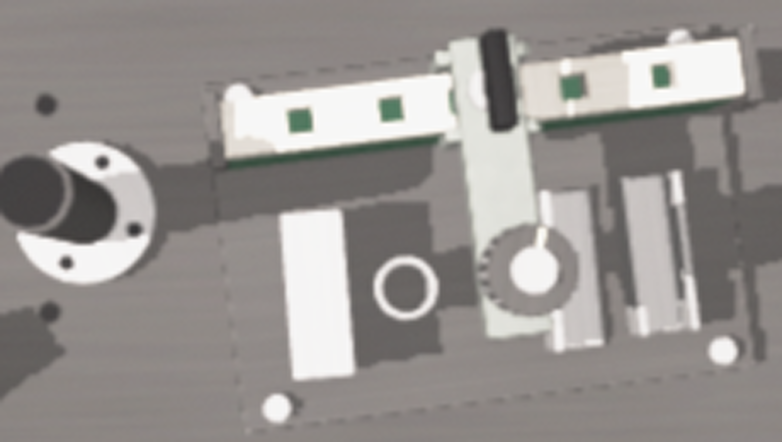

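View pics/crop2.png

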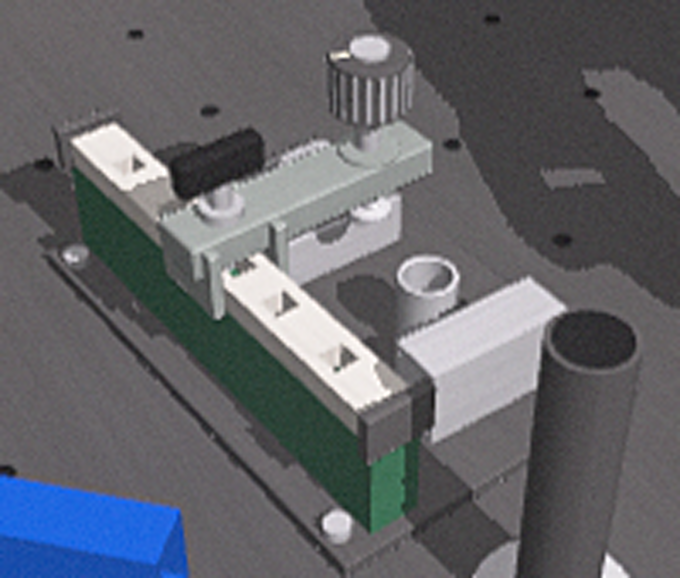

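The crops show a closed white tube at top-picture (258,212), next to the end pocket at bed y=+120. The open angle, the channel and the pipe are separate pieces. The fitted bed pose is (583.5, 0.5) with yaw 0.100, and its projections match the handle and the knob. I'll approach the T-handle now.

arm_command(steps=[[0.6,0,0,-40,0],[0.6,-275,-178,-40,-12],[0.6,-550,-356,-40,-25],[0.6,-550,-356,-40,-25],[0.6,-550,-356,-40,-25],[0.6,-550,-356,-40,-25],[0.6,-550,-356,-40,-25],[0.6,-550,-356,-40,-25],[0.6,-550,-356,-40,-25],[0.6,-550,-356,-40,-25],[0.6,-550,-356,-40,-25],[0.6,-550,-356,-40,-25],[0.6,-550,-356,-40,-25],[0.6,-550,-356,-40,-25],[0.6,-550,-356,-40,-25],[0.6,-550,-356,-40,-25],[0.6,-550,-356,-40,-25]])

```text
clock: 3.72
eef_pos: [583.1, 1.2, 264.7]
eef_rot: [-3.142, 0.0, -3.042]
wrist_force: [0.3, -0.1, -0.3]
finger_gap: 56.3
finger_force: 0.0
```

arm_command(steps=[[0.6,0,0,50,0],[0.6,0,0,84,0],[0.6,0,0,84,0],[0,0,0,84,0],[0,0,0,84,0],[0,0,0,84,0],[0,0,0,84,0],[0,0,0,84,0]], force=35)

```text
clock: 4.72
eef_pos: [583.4, 0.6, 180.9]
eef_rot: [-3.141, 0.001, -3.043]
wrist_force: [-0.1, -1.4, 3.6]
finger_gap: 15.6
finger_force: 35.0
```

arm_command(steps=[[0,0,0,-7,0],[0,0,0,-14,0],[0,0,0,-14,0],[0,0,0,-14,0]])

```text
clock: 5.22
eef_pos: [583.2, 0.7, 193.8]
eef_rot: [-3.142, -0.0, -3.043]
wrist_force: [5.8, -1.6, -9.1]
finger_gap: 15.9
finger_force: 35.0
```

arm_command(steps=[[0,0,10,0,0],[0,0,25,0,0],[0,0,40,0,0],[0,0,55,0,0],[0,0,70,0,0],[0,0,85,0,0],[0,0,100,0,0],[0,0,112,0,0],[0,0,120,0,0],[0,0,120,0,0],[0,0,120,0,0]])

```text
clock: 6.6
eef_pos: [571.3, 120.6, 193.8]
eef_rot: [3.141, -0.0, -3.043]
wrist_force: [5.5, 2.7, -8.8]
finger_gap: 15.3
finger_force: 35.0
```

arm_command(steps=[[0,0,0,7,0],[0,0,0,13,0],[0,0,0,13,0],[0,0,0,13,0]])

```text
clock: 7.1
eef_pos: [571.4, 120.3, 181.2]
eef_rot: [3.141, -0.0, -3.043]
wrist_force: [4.7, 3.3, -6.2]
finger_gap: 15.8
finger_force: 35.0
```

Run:
```python
from h import *
print(monitor.read_state()["wrist_force"],monitor.read_state()["eef_pos"])
s=imaging.camera("scene");b=cv2.resize(s["img"][105:275,170:370],None,fx=3.4,fy=3.4,interpolation=cv2.INTER_CUBIC)
cv2.imwrite("pics/crop3.png",cv2.cvtColor(b,cv2.COLOR_RGB2BGR))
```

```text
[ 4.68237464  3.30494975 -6.24630099] [571.42202376 120.28743056 181.2129106 ]
```

View pics/crop3.png

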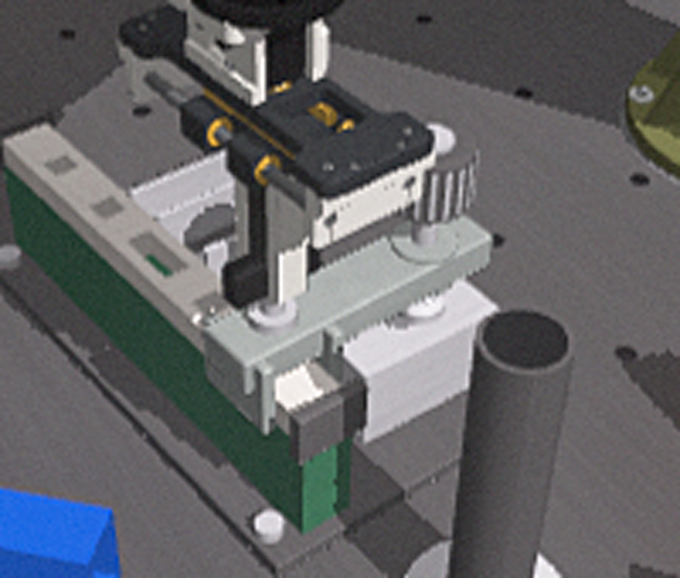

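The T-handle's height, 181 mm, and the 6 N residual spring pull match the pin being fully down in the end pocket. In the picture the arm stands over the tube, with the foot at crop (425,305). I'll let go, rise and go over the knob, pre-rotating on the way.

arm_command(steps=[[0.6,0,0,0,0],[0.6,0,0,0,0],[0.6,0,0,0,0],[1,0,0,-50,0],[1,0,0,-80,-10],[1,50,0,-80,-20],[1,115,0,-80,-30],[1,115,0,-80,-40],[1,115,0,-80,-50],[1,115,0,-80,-58],[1,115,0,-80,-58],[1,115,0,-80,-58]])

```text
clock: 8.65
eef_pos: [456.9, 108.8, 261.5]
eef_rot: [-3.142, -0.0, -2.034]
wrist_force: [1.2, -0.4, -0.5]
finger_gap: 93.9
finger_force: 0.0
```

Run:
```python
from h import *
st=monitor.read_state();print(st["wrist_force"],st["joints"][[0,5]])
s=imaging.camera("scene");t=imaging.camera("top")
for n in("knob_grip","plunger_grip","work"):
  for c in(s,t):
    d=find_in(c,n)[:2];print(n,[(x["rect"],round(x["p"],2)) for x in d])
for y in(117,120,123):
  for z in(172,190,213):
    c,sn=np.cos(.1),np.sin(.1);X=(583.5-115*c-sn*y,.5-115*sn+c*y,z);print(y,np.round(X),proj(s,X).round(1),proj(t,X).round(1))
b=cv2.resize(s["img"][105:275,170:370],None,fx=3.4,fy=3.4,interpolation=cv2.INTER_CUBIC)
cv2.imwrite("pics/crop4.png",cv2.cvtColor(b,cv2.COLOR_RGB2BGR))
```

```text
[ 1.24321814 -0.35683863 -0.45484731] [ 0.15584375 -2.52262487]
knob_grip [([294.3, 159.7, 29.4, 29.6], 0.86)]
knob_grip []
plunger_grip [([248.2, 184.5, 27.0, 24.8], 0.68), ([239.8, 205.9, 154.3, 135.6], 0.55)]
plunger_grip [([250.8, 157.6, 11.7, 33.6], 0.71)]
work [([414.2, 300.9, 65.8, 51.5], 0.96), ([294.0, 211.1, 39.8, 45.0], 0.79)]
work [([130.8, 241.4, 50.8, 45.0], 0.97), ([186.1, 282.8, 47.1, 25.9], 0.85)]
117 [457. 105. 172.] [294.1 162. ] [261.3 211.6]
117 [457. 105. 190.] [294.6 154.8] [261.5 211.6]
117 [457. 105. 213.] [295.4 145.3] [261.8 211.7]
120 [457. 108. 172.] [295.1 162.7] [259.8 211.8]
120 [457. 108. 190.] [295.6 155.5] [260.  211.8]
120 [457. 108. 213.] [296.4 146. ] [260.2 211.9]
123 [457. 111. 172.] [296.1 163.4] [258.3 212. ]
123 [457. 111. 190.] [296.6 156.2] [258.5 212. ]
123 [457. 111. 213.] [297.4 146.7] [258.7 212.1]
```

View pics/crop4.png

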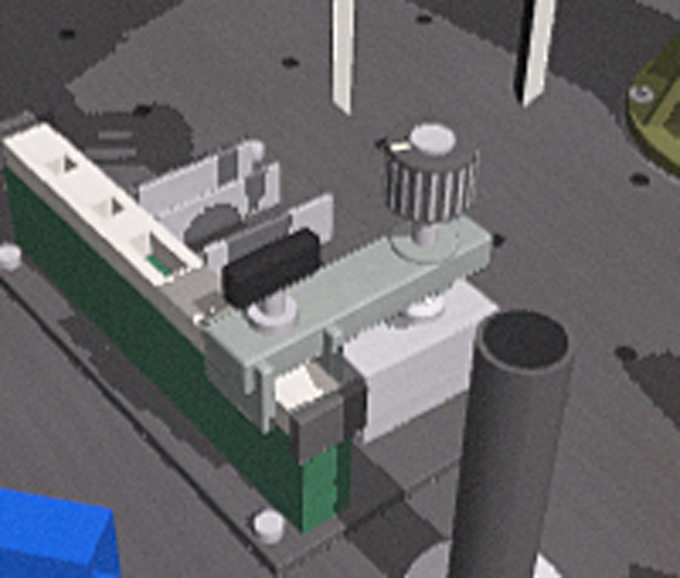

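The picture shows the plunger dropped (handle low at crop (270,265)), the foot over the tube, and the open fingers straddling the knob. The knob's top at about 213 mm suggests a starting angle near 1.3 rad. I'll descend and grip.

arm_command(steps=[[1,0,0,40,0],[1,0,0,70,0],[1,0,0,70,0],[0,0,0,70,0],[0,0,0,70,0],[0,0,0,70,0],[0,0,0,70,0],[0,0,0,70,0]], force=25)

```text
clock: 10.05
eef_pos: [456.7, 108.8, 191.7]
eef_rot: [3.141, -0.0, -2.031]
wrist_force: [-4.3, -1.3, 3.4]
finger_gap: 53.6
finger_force: 25.0
```

arm_command(steps=[[0,0,0,0.3,10],[0,0,0,0.6,20],[0,0,0,0.8,30],[0,0,0,1.1,40],[0,0,0,1.4,50],[0,0,0,1.7,60],[0,0,0,1.9,70],[0,0,0,2.2,80],[0,0,0,2.5,90],[0,0,0,2.8,100],[0,0,0,3.1,110],[0,0,0,3.3,120],[0,0,0,3.6,130],[0,0,0,3.9,140]])

```text
clock: 11.8
eef_pos: [456.7, 108.6, 187.8]
eef_rot: [-3.141, 0.0, 1.803]
wrist_force: [-5.3, -1.6, 6.1]
finger_gap: 53.4
finger_force: 25.0
```

arm_command(steps=[[0,0,0,0.3,10],[0,0,0,0.6,20],[0,0,0,0.8,30],[0,0,0,1.1,40],[0,0,0,1.4,50],[0,0,0,1.7,60],[0,0,0,1.9,70],[0,0,0,2.2,80],[0,0,0,2.5,90],[0,0,0,2.8,100],[0,0,0,3.1,110],[0,0,0,3.3,120],[0,0,0,3.6,130],[0,0,0,3.9,140]])

```text
clock: 13.55
eef_pos: [456.5, 108.9, 183.9]
eef_rot: [3.141, 0.001, -0.64]
wrist_force: [-6.4, 0.5, 6.5]
finger_gap: 53.7
finger_force: 25.0
```

arm_command(steps=[[1,0,0,0,0],[1,0,0,0,0],[1,0,0,0,0],[1,0,0,0,0],[1,0,0,0,-10],[1,0,0,0,-20],[1,0,0,0,-30],[1,0,0,0,-40],[1,0,0,0,-50],[1,0,0,0,-60],[1,0,0,0,-70],[1,0,0,0,-80],[1,0,0,0,-90],[1,0,0,0,-100],[1,0,0,0,-110],[1,0,0,0,-120],[1,0,0,0,-130],[1,0,0,0,-140],[1,0,0,0,-140]])

```text
clock: 15.92
eef_pos: [457.0, 108.9, 183.6]
eef_rot: [3.142, 0.0, 1.808]
wrist_force: [-0.1, -0.3, -0.9]
finger_gap: 93.6
finger_force: 0.0
```

Run:
```python
from h import *
st=monitor.read_state();print(st["wrist_force"],st["moment"],st["joints"][[0,5]])
s=imaging.camera("scene")
b=cv2.resize(s["img"][120:230,240:370],None,fx=4.5,fy=4.5,interpolation=cv2.INTER_CUBIC)
cv2.imwrite("pics/crop5.png",cv2.cvtColor(b,cv2.COLOR_RGB2BGR))
```

```text
[-0.11013671 -0.28103722 -0.85363177] [-0.04051326  0.04732516  0.0145608 ] [ 0.15587353 -0.08166201]
```

View pics/crop5.png

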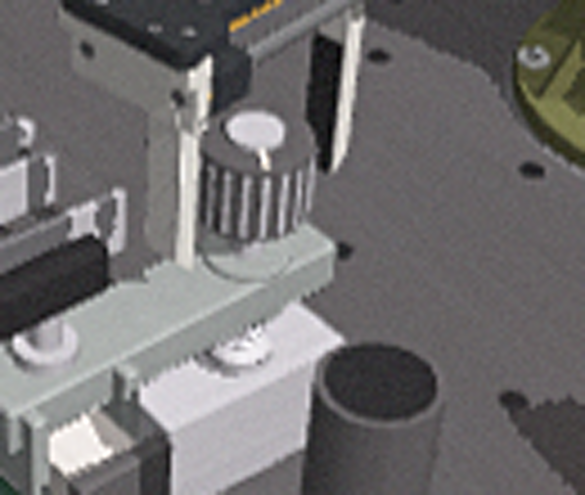

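The knob's top sank from scene row 145.6 to 149.1, about 8 mm, and its mark turned by 280°. Both match no slip, so the angle is near 6.2 rad. I'll unwind the rest, regrip and turn on.

arm_command(steps=[[1,0,0,0,-10],[1,0,0,0,-20],[1,0,0,0,-30],[1,0,0,0,-40],[1,0,0,0,-50],[1,0,0,0,-60],[1,0,0,0,-70],[1,0,0,0,-80],[1,0,0,0,-90],[1,0,0,0,-100],[1,0,0,0,-110],[1,0,0,0,-120],[1,0,0,0,-130],[1,0,0,0,-140],[0,0,0,0,-140],[0,0,0,0,-140],[0,0,0,0,-140],[0,0,0,0,-140],[0,0,0,0,-140],[0,0,0,0,-140]])

```text
clock: 18.48
eef_pos: [456.7, 108.8, 183.6]
eef_rot: [3.141, -0.0, -2.031]
wrist_force: [-3.7, -0.5, 2.7]
finger_gap: 53.7
finger_force: 25.0
```

arm_command(steps=[[0,0,0,0.3,10],[0,0,0,0.6,20],[0,0,0,0.8,30],[0,0,0,1.1,40],[0,0,0,1.4,50],[0,0,0,1.7,60],[0,0,0,1.9,70],[0,0,0,2.2,80],[0,0,0,2.5,90],[0,0,0,2.8,100],[0,0,0,3.1,110],[0,0,0,3.3,120],[0,0,0,3.6,130],[0,0,0,3.9,140]])

```text
clock: 20.23
eef_pos: [456.7, 108.6, 179.7]
eef_rot: [-3.141, 0.0, 1.803]
wrist_force: [-5.1, -2.2, 4.1]
finger_gap: 53.7
finger_force: 25.0
```

Run:
```python
from h import *
st=monitor.read_state();print(st["wrist_force"],st["moment"],st["effort"],st["joints"][5])
```

```text
[-5.05377304 -2.20061203  4.11221265] [-0.49130096  0.92109974  0.06627673] [  0.51538272 -41.75220966 -34.212538     0.47194026  -1.28032017
  -2.84384809] -0.07635002555453857
```

arm_command(steps=[[0,0,0,0.3,10],[0,0,0,0.6,20],[0,0,0,0.8,30],[0,0,0,1.1,40],[0,0,0,1.4,50],[0,0,0,1.7,60],[0,0,0,1.9,70],[0,0,0,2.2,80],[0,0,0,2.5,90],[0,0,0,2.8,100]])

```text
clock: 21.48
eef_pos: [456.4, 108.8, 177.0]
eef_rot: [3.142, 0.001, 0.058]
wrist_force: [-7.6, -1.7, 4.7]
finger_gap: 53.9
finger_force: 25.0
```

Run:
```python
from h import *
st=monitor.read_state();print(st["wrist_force"],st["moment"],st["effort"],st["joints"][5])
```

```text
[-7.64733511 -1.6525646   4.74790922] [-0.1075029   1.50509541  0.07936979] [ -0.51745629 -40.81339717 -34.30933356  -0.10154366  -1.9197569
  -2.8394638 ] 1.6689381853703558
```

arm_command(steps=[[0,0,0,0.3,10],[0,0,0,0.6,20],[0,0,0,0.8,30],[0,0,0,1.1,40]])

```text
clock: 21.98
eef_pos: [456.5, 109.0, 175.9]
eef_rot: [3.141, 0.001, -0.64]
wrist_force: [-7.5, 1.0, 4.4]
finger_gap: 53.9
finger_force: 25.0
```

Run:
```python
from h import *
st=monitor.read_state();print(st["wrist_force"],st["moment"],st["joints"][5])
```

```text
[-7.47786618  0.96437287  4.43938323] [0.17555132 1.24991633 0.07399524] 2.3670762543070016
```

arm_command(steps=[[1,0,0,0,0],[1,0,0,0,0],[1,0,0,0,0],[1,0,0,0,0],[1,0,0,-40,0],[1,0,0,-80,0],[1,0,0,-90,0],[1,0,0,-90,0]])

```text
clock: 22.98
eef_pos: [457.0, 108.9, 265.5]
eef_rot: [-3.141, -0.0, -0.634]
wrist_force: [-0.6, -0.2, -0.8]
finger_gap: 94.0
finger_force: 0.0
```

Run:
```python
from h import *
s=imaging.camera("scene");t=imaging.camera("top")
a=cv2.resize(s["img"][120:230,240:370],None,fx=4.5,fy=4.5,interpolation=cv2.INTER_CUBIC)
b=cv2.imread("pics/scene0.png")[...,::-1]
# bright knob cap centroid, before (crop, start place) and now
for im,(u,v) in((b,(259,119)),(s["img"],(297,152))):
    w=im[v-10:v+11,u-12:u+13].astype(float).mean(2);m=(w>170)
    n,l,st,c=cv2.connectedComponentsWithStats(m.astype(np.uint8));k=1+st[1:,4].argmax()
    uv=c[k]+[u-12,v-10];print(st[k],uv.round(2))
c,sn=np.cos(.1),np.sin(.1)
for y,zs in((0,(209,213,217)),(120,(190,195,200,205))):
  for z in zs: print(y,z,proj(s,(583.5-115*c-sn*y,.5-115*sn+c*y,z)).round(2))
cv2.imwrite("pics/crop6.png",cv2.cvtColor(a,cv2.COLOR_RGB2BGR))
```

```text
[ 0  7 17  7 71] [257.11 118.9 ]
[ 5  6 19  8 92] [297.26 151.74]
0 209 [258.83 121.68]
0 213 [258.83 120.06]
0 217 [258.84 118.43]
120 190 [295.63 155.48]
120 195 [295.79 153.45]
120 200 [295.96 151.39]
120 205 [296.12 149.32]
```

View pics/crop6.png

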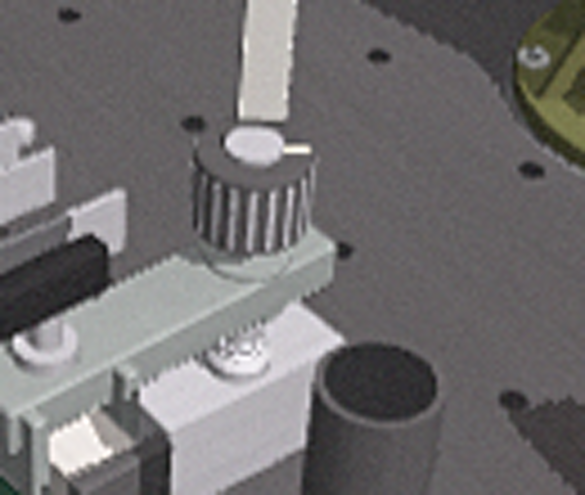

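Run:
```python
from h import *
g=lambda f:cv2.imread("pics/"+f,0)
# all to 4.5x, same window x240-370,y120-230
c4=cv2.resize(g("crop4.png"),None,fx=4.5/3.4,fy=4.5/3.4,interpolation=cv2.INTER_CUBIC)
ox,oy=int(70*4.5),int(15*4.5); c4=c4[oy:oy+495,ox:ox+585]
I=[c4,g("crop5.png"),g("crop6.png")]
b=np.hstack([cv2.resize(i[290:400,180:300],None,fx=2,fy=3,interpolation=cv2.INTER_CUBIC) for i in I])
cv2.imwrite("pics/crop7.png",b)
def m(a,c,x0,x1,y0,y1):
    T=a[y0:y1,x0:x1];S=c[y0-10:y1+50,x0-8:x1+8];r=cv2.matchTemplate(S,T,cv2.TM_CCOEFF_NORMED);_,v,_,l=cv2.minMaxLoc(r);return (l[1]-10)/4.5,(l[0]-8)/4.5,round(v,2)
for i,j in((0,1),(1,2),(0,2)):
    print(i,j,"cap",m(I[i],I[j],222,290,105,150),"knobbottom",m(I[i],I[j],200,310,190,245),"foot",m(I[i],I[j],200,275,345-(6,0,6)[0 if i==0 else 1],375),"static",m(I[i],I[j],10,100,330,380))
```

```text
0 1 cap (3.111111111111111, -0.4444444444444444, 0.85) knobbottom (2.4444444444444446, 1.3333333333333333, 0.88) foot (2.4444444444444446, -0.2222222222222222, 0.79) static (-0.2222222222222222, -0.2222222222222222, 0.98)
1 2 cap (3.3333333333333335, -0.2222222222222222, 0.93) knobbottom (2.888888888888889, 1.3333333333333333, 0.87) foot (2.0, 0.2222222222222222, 0.82) static (0.0, 0.0, 1.0)
0 2 cap (6.222222222222222, -0.6666666666666666, 0.95) knobbottom (5.777777777777778, -1.3333333333333333, 0.87) foot (4.444444444444445, -0.2222222222222222, 0.64) static (-0.2222222222222222, -0.2222222222222222, 0.98)
```

View pics/crop7.png

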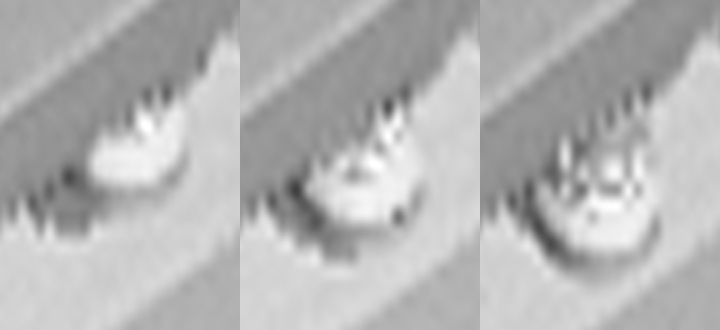

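The last crops show the knob sank a further 3.3 px while the foot sank only about 1.9 px before resting on the tube. That puts the foot spring about 2.5–3.5 mm compressed, or an angle of about 11 to 11.5 rad, and no hard stop was felt. The gripper is clear above the knob, so I'll hand in.

```bash
python3 -c "
from h import *
print(job.sign_off())"
```

```text
the job is handed in; nothing more can be done
None
```

I clamped the closed tube at the y = +120 mm pocket and handed the job in at about 23 s: plunger down, knob at roughly 11 rad (estimated from the camera pictures), gripper clear, and no other piece handled.

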